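Clamp a phone in the notched repair holder

ROBOT

A 7-joint arm with a two-finger parallel gripper is mounted at the origin on a cart in front of the work surface, level with it; the furniture and walls round the work are solid. World frame = base frame: x ahead of the robot, y to its left, z up, the work surface at z = 0. Lengths are in m, angles in rad, forces in N, time in s.
With the tool pointing down it reaches from about 0.425 to 1.025 m from the base axis. Payload 3.6 kg.
Tool frame: the origin (TCP) lies at the centre of the arm's flange, where the gripper is bolted on; the fingertips stand 173 mm ahead of it and the grasp point (between the pads) lies 155 mm ahead of it; z points along the fingers, y is the line along which they close (so a half turn about z gives the same grasp; the last joint's range is limited). The gripper opens to 85 mm and grips with 20 to 120 N. Pads are 22 mm wide; open, the fingers measure 114 mm over their backs; the gripper's body (76 mm by 85 mm) begins 54 mm behind the grasp point. The pads swing forward as they close: fully open they stand 13 mm farther back than shut.
Start: joints at [1.103, 0.591, 0.048, 1.609, -0.033, 0.943, -0.034], TCP at [0.265, -0.675, 0.405] pointing down, gripper open.
Joint ranges: [-2.69, 2.69], [-0.47, 2.24], [-1.27, 1.36], [0.19, 2.51], [-1.53, 4.68], [0.08, 2.07], [-3.09, 3.09]. Speed limits (rad/s): [2.57, 2.57, 3.14, 3.14, 3.14, 3.14, 3.14].

INTERFACE

Orientations are given as a unit quaternion [x, y, z, w].
In Python, from workcell import r gives the robot as it stands.
- The arm moves only by the tool play_rows, never from a script. Its argument "moves" is a list of rows, each a list of 2 entries, a list of its own where there are three numbers: the shift along the tool's x, y, z in units of 40 mm (1.0 is 40 mm), then the turn, a rotation vector about the tool's x, y, z in rad. A call has 1 to 8 rows; each row shifts and turns the commanded pose from where the row before left it, along the tool's axes as they then stand; what a row does not reach is not made up. A row lasts 1/12 s, in which the tool goes at most 41.7 mm and 7.16 degrees, less where a joint would pass 70% of its speed; a pose out of reach is approached as far as the arm can. A call is refused whole if a number of a shift passes 1 or a number of a turn 0.125, either way. A call with a gripper value outside its range is refused whole. "grip" is the opening, from -1 (shut) to 1 (fully open), set as the call begins (left out, the last holds). The fingers move at their own pace and stop on an object; the grip force is fixed at half the most. Time passes only in rows, so rows that do not move let the fingers close. It gives the time, the measured TCP pose, the force, the opening and the grip force at its end, in the units of the state.
- r.read_state(): the state, without advancing time (a new reading comes with each control period).
- r.get_image(name): name is "side" or "top"; returns a dict with "color" (480x640x3 uint8, red, green, blue), "fx", "fy", "cx", "cy" (pixels), "rvec" (rotation vector, rad) and "tvec" (3), from world to camera coordinates, as OpenCV has them. Camera axes: x right, y down, z forward; pixel columns grow to the right and rows downward; lengths in m; the calibration is good to about 2 mm. A picture is of the moment at which its call begins. There is no depth.
- r.close_job(): hands the job in; it is judged then, once.
Trained networks look in a picture, given as the dict that the camera call returned (one of the last four; its "shot" number tells which), for a name from the list of things; names that differ only in an ending like _2 or _b are one class to them, and where a whole thing is asked for, a point or a joint stands for the part that bears it (a point fixed in the world has none). Each returns a list of dicts, best first, with "conf" (0 to 1); they miss things now and then, are a little off and sometimes report something else, mostly with a low value. They report only what shows in the picture. A call takes as long as a camera call.
- r.recognise(picture, thing): "box" ([left, top, right, bottom] in pixels, round what is visible of it).
- r.trace(picture, thing): "region" (480x640 bool, what is visible of it) and "box" ([left, top, right, bottom] in pixels, round what is visible of it).
The state is a dict: "t": time; "qpos": joint angles; "dq": joint speeds; "joint_efforts": joint torques, N m; "position": TCP position; "tcp_rot": TCP orientation; "ft_force": force on the tool from outside, world axes, zero at the start; "wrist_torque": the same for the moment, N m; "finger_gap": finger opening in m; "gripper_force": force on a finger pad.
Only numpy, scipy, OpenCV 4.12 (cv2) and the standard library are available. Lean on these libraries where they do the work, as an engineer would, in place of code of your own. Each camera call takes 0.05 s, during which the arm holds its last target. There are 200 camera calls.

TASK

Clamp the phone in the repair holder: squeeze the orange release lever against its palm plate and, keeping it squeezed, slide the jaw along the rail so that it pushes the phone square against the far jaw and the sprung pad is pressed in about half way (some 8 N, gently: the glass must never take more than 15 N). Then let go, so that the lever springs back, its pawl drops into a notch and the phone stays lightly clamped, and leave the glue bottle, the driver and the small bin where they are.

Things in the scene. Friction and masses are not known exactly. Their poses are not given: they have to be found in the camera images.
- holder: Phone repair holder, fixed on the desk: grey base plate 350 x 120 mm (x = -140 to +210 mm) with an aluminium rail 44 mm wide along it, its top 24 mm above the desk. Origin: on the desk, under the rail's middle line; x runs along the rail from the sliding jaw to the far jaw, y to the left across it, z up.
- bed (a point): Middle of the bed, 96 mm ahead of the holder's origin, 26 mm above the desk: two black silicone strips at y = -51 and +51 mm, x = 11 to 181 mm of the holder, on which the phone lies. Beyond it the far jaw (rubber face 84 mm wide, black thumbscrew) is locked on the rail with its face anywhere from 100 to 156 mm ahead of the holder's origin: this is not measured, feel for it; it does not move.
- rack (a point): Middle of the steel rack along the rail's +y side, at the tooth tops, 22 mm above the desk. Its upright teeth, 1.5 mm thick and 4 mm apart, hold the lever's pawl in both directions: the jaw slides neither way unless the lever is squeezed.
- jaw: Sliding jaw, axes as the holder's; origin: middle of its shoe's underside, on the rail's top. Slides along x against 0.8 N dry friction plus grease drag (3.6 N at 30 mm/s). Starts 68 to 100 mm behind (-x) the holder's origin, in a notch or resting on a tooth. The sprung pad is part of it. When let go, the pad's spring pushes the jaw back into the next notch, up to 5 mm (5 N lost).
- pad_front (a point): Point fixed to the jaw, 66 mm ahead of its origin, 12.5 mm above it: where the middle of the sprung pad's black rubber face (84 mm wide, 12 mm high) stands when not pressed. Pressed, the pad gives 1 N per mm and bottoms after 16 mm (16 N); half way is 8 mm, 8 N. How far it is pressed is not measured.
- pinch (a point): Where to pinch palm plate and lever together from above, fingers closing along the holder's y: point of the jaw 75 mm above its origin, at x = 0, y = -3 mm, midway between the two outer faces when squeezed (34 mm apart, upright, parallel). Released they are 46 mm apart here, the palm plate (fixed, black, 32 mm wide, at -y) 17 mm from this point. Plates end 15 mm higher. Spring 10 to 14 N.
- release_lever (a joint): Angle (rad) of the orange release lever, 32 mm wide, on the +y side of the jaw, hinged 55 mm below the pinch point about an axis along the rail. 0: sprung out, pawl down in a notch; about 0.13: pawl resting on a tooth; 0.22: squeezed to its stop towards -y, pawl 2 mm clear of the teeth (clear above 0.15).
- phone: Smartphone lying screen up on the bed strips between the jaws, 138 x 69 x 8 mm, 0.18 kg, loose and a little askew. Origin: centre of its underside; its x axis is its long side, which lies across the rail (along the holder's y).
- glue_bottle: Small white and green instant glue bottle, standing, 32 mm diameter, 85 mm high, origin under its centre. Bystander.
- precision_driver: Thin precision screwdriver lying on the desk, 153 mm long, 12 mm thick, its y axis along its length. Bystander.
- grey_bin: Small grey-brown tapered parts bin, 56 x 64 x 44 mm, origin under its centre. Bystander.

How it is judged:
By the outcome, as a careful person would: the job done as asked, in the order asked, and still so for the second after the job is handed in, with the robot touching nothing.
It also fails if it takes over 51 s, if anything falls off the work surface, if the arm or the gripper's body presses on something with over 40 N, if the wrist force passes 120 N, or if a joint passes its speed limit or range.

## Working session

There is one attempt and no reset: what is moved stays moved. The work goes in short steps, Python scripts to look and compute and a tool call to move; the robot and the scene stay as the last step left them, time stands still between calls to the robot, and variables do not carry over. Pictures are saved under pics/ and viewed, at most 10 in all, crops included, and the job is handed in when it is done.

Besides the shell and the picture viewer there is one more tool, called after "Call:" in YAML: its name, and indented under it one key for each argument. play_rows: Moves the arm, as the interface text tells. Its arguments: {"type":"object","properties":{"moves":{"type":"array"},"grip":{"type":"number"}},"required":["moves"]}

```bash
mkdir -p pics
cat > h.py <<'E'
import numpy as np, cv2
from workcell import r
def shot(n,f):
    p=r.get_image(n); cv2.imwrite(f'pics/{f}.png',p['color'][:,:,::-1]); return p
def cam(p):
    R=cv2.Rodrigues(np.array(p['rvec'],float))[0]; t=np.array(p['tvec'],float).ravel(); return R,t
def ray(p,uv,z):
    R,t=cam(p); d=R.T@np.array([(uv[0]-p['cx'])/p['fx'],(uv[1]-p['cy'])/p['fy'],1]); c=-R.T@t
    return c+d*(z-c[2])/d[2]
def proj(p,X):
    return cv2.projectPoints(np.array(X,float).reshape(-1,3),np.array(p['rvec'],float),np.array(p['tvec'],float),np.array([[p['fx'],0,p['cx']],[0,p['fy'],p['cy']],[0,0,1.]]),None)[0].reshape(-1,2)
E
python3 - <<'E'
from h import *
np.set_printoptions(precision=4,suppress=True)
for n in('side','top'):
    p=shot(n,n+'0'); R,t=cam(p); print(n,'cam at',-R.T@t,'fwd',R[2],p['fx'])
    for k in('holder','jaw','release_lever','phone','pinch','glue_bottle','precision_driver','grey_bin'):
        q=r.trace(p,k)
        for d in q[:1]:
            m=d['region'].astype('uint8'); rr=cv2.minAreaRect(cv2.findNonZero(m))
            print(k,round(d['conf'],2),d['box'],rr)
print(r.read_state())
E
```

```text
side cam at [0.0994 0.3513 0.5957] fwd [ 0.4653 -0.6517 -0.5989] 463.81583146347197
holder 0.66 [208.2, 216.1, 373.2, 297.7] ((290.99896240234375, 241.52999877929688), (163.97686767578125, 74.51905822753906), 16.059988021850586)
jaw 0.91 [290.4, 215.9, 351.3, 270.8] ((327.24676513671875, 249.1004638671875), (48.82964324951172, 66.11860656738281), 37.40536117553711)
release_lever 0.91 [319.9, 232.7, 338.0, 272.0] ((328.55438232421875, 250.52203369140625), (42.42063903808594, 18.127803802490234), 85.48600769042969)
phone 0.89 [250.9, 220.1, 302.6, 269.9] ((276.41802978515625, 242.59832763671875), (31.881183624267578, 56.97641372680664), 39.80556869506836)
pinch 0.72 [212.0, 214.1, 370.5, 296.4] ((291.02752685546875, 242.0927276611328), (163.1711883544922, 73.9468765258789), 15.461216926574707)
glue_bottle 0.57 [323.9, 285.5, 344.5, 329.5] ((333.0, 309.0), (42.0, 18.0), 90.0)
grey_bin 0.7 [373.4, 242.6, 406.1, 283.0] ((388.86767578125, 263.04156494140625), (30.730390548706055, 37.886024475097656), 19.44003677368164)
top cam at [ 0.3015 -0.2244  0.9823] fwd [ 0.2262 -0.0167 -0.9739] 519.
[... 898 characters left out ...]
6213378906, 7.17336893081665), 65.69544982910156)
grey_bin 0.61 [323.1, 289.8, 363.6, 325.5] ((344.25, 304.25), (30.990318298339844, 36.36618423461914), 71.56505584716797)
{'t': 0.9, 'qpos': array([ 1.1035,  0.5912,  0.0484,  1.6085, -0.0333,  0.9427, -0.0337]), 'dq': array([-0.0001, -0.0004, -0.0015, -0.0013,  0.0001, -0.0015,  0.0008]), 'joint_efforts': array([  0.    , -54.8632,   1.5459, -19.8545,   0.0092,   0.0014,
         0.    ]), 'position': array([ 0.2648, -0.6749,  0.4047]), 'tcp_rot': array([0.9826, 0.1858, 0.    , 0.    ]), 'ft_force': array([ 0.1362, -0.1232,  0.2616]), 'wrist_torque': array([ 0.019 ,  0.029 , -0.0188]), 'gripper_force': 0.0, 'finger_gap': 0.08546792636088049}
```

View pics/top0.png

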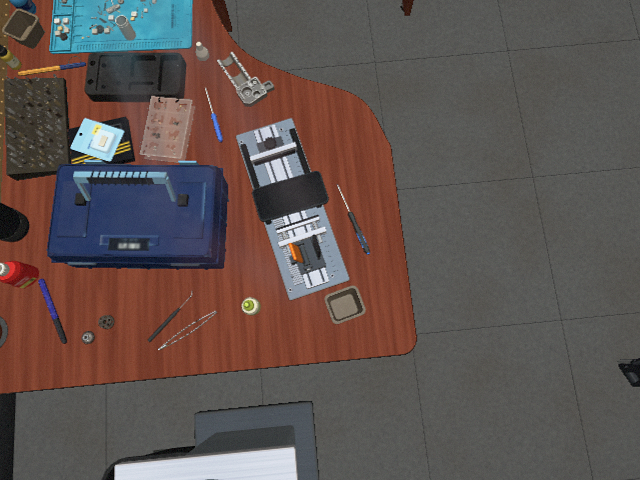

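View pics/side0.png

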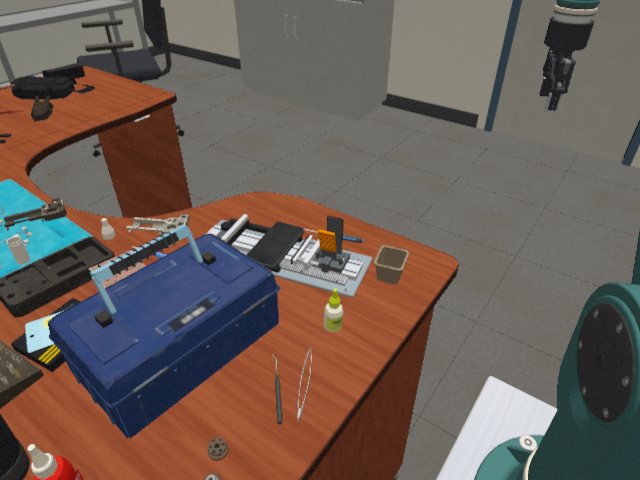

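Run:
```python
from h import *
np.set_printoptions(precision=4,suppress=True)
p=r.get_image('top'); im=p['color'][:,:,::-1]
for q in r.trace(p,'holder')[:1]:
    b=cv2.boxPoints(cv2.minAreaRect(cv2.findNonZero(q['region'].astype('uint8'))))
    for c in b: print(c, ray(p,c,0.008))
a=cv2.resize(im[110:310,225:360],None,fx=3,fy=3,interpolation=cv2.INTER_CUBIC)
s=r.get_image('side'); b=cv2.resize(s['color'][205:305,200:380,::-1],None,fx=2.2,fy=2.2,interpolation=cv2.INTER_CUBIC)
o=np.zeros((600,800,3),'uint8'); o[:a.shape[0],:a.shape[1]]=a; o[:b.shape[0],404:404+b.shape[1]]=b
cv2.imwrite('pics/crop1.png',o)
```

```text
[230.2985 136.0123] [ 0.7454 -0.0808  0.008 ]
[291.8123 114.3016] [ 0.7806 -0.208   0.008 ]
[350.2062 279.7508] [ 0.4329 -0.2897  0.008 ]
[288.6923 301.4615] [ 0.4033 -0.1709  0.008 ]
```

View pics/crop1.png

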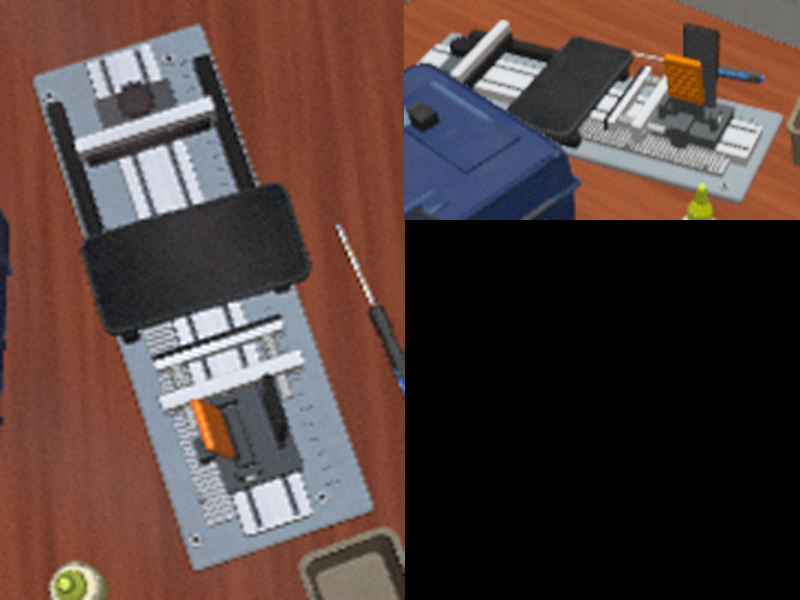

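Run:
```python
from h import *
np.set_printoptions(precision=4,suppress=True)
p=r.get_image('top')
f=lambda c,z: ray(p,(c[0]/3+225,c[1]/3+110),z)
W=np.array([f(c,.008) for c in[(35,77),(203,25),(373,508),(194,570)]])[:,:2]
M=np.array([[.21,.06],[.21,-.06],[-.14,-.06],[-.14,.06]])
a=(M-M.mean(0));b=W-W.mean(0); th=np.arctan2((a[:,0]*b[:,1]-a[:,1]*b[:,0]).sum(),(a*b).sum())
R=np.array([[np.cos(th),-np.sin(th)],[np.sin(th),np.cos(th)]]); o=W.mean(0)-R@M.mean(0)
print('th',th,'o',o); print('res',W-(M@R.T+o))
H=lambda c,z:(f(c,z)[:2]-o)@R
for n,c,z in[('lever top a',(192,402),.114),('lever top b',(207,460),.114),('palm a',(270,378),.114),('palm b',(283,447),.114),('pad l',(157,366),.043),('pad r',(283,322),.043),('farface l',(82,162),.045),('farface r',(214,118),.045),('shoe back r',(300,470),.034),('shoe back l',(236,490),.034)]: print(n,H(c,z)*1000)
q=r.trace(p,'phone')[0]; b=cv2.boxPoints(cv2.minAreaRect(cv2.findNonZero(q['region'].astype('uint8'))))
print('phone',np.array([(ray(p,c,.034)[:2]-o)@R for c in b])*1000)
s=r.get_image('side')
for n in('release_lever','jaw'):
    print(n,r.recognise(s,n)[0]['box'])
for jx in(-.1,-.085,-.07):
    X=[np.r_[R@np.array([jx+dx,.017])+o,.114] for dx in(-.016,.016)]+[np.r_[R@np.array([jx+dx,-.02])+o,.114] for dx in(-.016,.016)]
    print(jx,proj(s,X).ravel(),proj(p,X).ravel())
```

```text
th 0.23026642479833415 o [ 0.555  -0.1989]
res [[-0.0008 -0.001 ]
 [-0.0015  0.0004]
 [ 0.0015  0.0012]
 [ 0.0009 -0.0005]]
lever top a [-60.5112  28.2702]
lever top b [-95.0542  30.5068]
palm a [-61.4557 -18.2251]
palm b [-101.7316  -12.4901]
pad l [-16.1836  41.424 ]
pad r [-14.5012 -41.4431]
farface l [125.9915  46.3792]
farface r [127.4004 -42.5622]
shoe back r [-104.7882  -22.0074]
shoe back l [-103.9701   19.1728]
phone [[ 83.3167  65.8387]
 [ 79.4949 -72.4066]
 [  8.8024 -68.4607]
 [ 13.1594  67.6232]]
release_lever [318.9, 230.9, 339.0, 270.6]
jaw [290.0, 217.3, 348.6, 271.2]
-0.1 [350.8231 234.0268 333.7628 229.9413 357.6719 222.7883 341.0842 218.9638] [305.456  272.4198 299.5519 254.7364 326.238  265.4755 320.1881 247.8966]
-0.085 [342.7753 232.0995 325.9043 228.0594 349.8487 220.9846 333.4391 217.2011] [302.6769 264.096  296.8161 246.5425 323.3903 257.2011 317.3847 239.7508]
-0.07 [334.8172 230.1938 318.1323 226.1982 342.1098 219.2003 325.8754 215.4572] [299.9182 255.8335 294.1002 238.4083 320.5635 248.9872 314.6016 231.6642]
```

Call:
play_rows:
  moves:
    - [[0, 0, 0], [0, 0, 0.072]]
    - [[0, 0, 0], [0, 0, 0.072]]
    - [[0.55, -0.7, 0], [0, 0, 0]]
    - [[0.55, -0.7, 0], [0, 0, 0]]
    - [[0.55, -0.7, 0], [0, 0, 0]]
    - [[0.55, -0.7, 0], [0, 0, 0]]
    - [[0.55, -0.7, 0], [0, 0, 0]]
    - [[0.55, -0.7, 0], [0, 0, 0]]
  grip: 1

```text
t: 1.97
position: [0.3555, -0.4797, 0.4049]
tcp_rot: [0.993, 0.115, 0.0, 0.0]
ft_force: [0.9, 0.6, -0.2]
finger_gap: 0.0856
gripper_force: 0.0
```

Call:
play_rows:
  moves:
    - [[0.55, -0.7, 0], [0, 0, 0]]
    - [[0.55, -0.7, 0], [0, 0, 0]]
    - [[0.55, -0.7, 0], [0, 0, 0]]
    - [[0.55, -0.7, 0], [0, 0, 0]]
    - [[0.55, -0.7, 0], [0, 0, 0]]
    - [[0.55, -0.7, 0], [0, 0, 0]]
    - [[0, 0, 0], [0, 0, 0]]
    - [[0, 0, 0], [0, 0, 0]]

```text
t: 2.63
position: [0.4466, -0.2852, 0.405]
tcp_rot: [0.993, 0.118, 0.0, -0.0]
ft_force: [0.1, -0.9, 0.3]
finger_gap: 0.0857
gripper_force: 0.0
```

Call:
play_rows:
  moves:
    - [[0.56, -0.71, 0], [0, 0, -0.006]]
    - [[0.56, -0.71, 0], [0, 0, 0]]
    - [[0, 0, 0.65], [0, 0, 0]]
    - [[0, 0, 0.65], [0, 0, 0]]
    - [[0, 0, 0.65], [0, 0, 0]]
    - [[0, 0, 0.6], [0, 0, 0]]
    - [[0, 0, 0], [0, 0, 0]]
    - [[0, 0, 0], [0, 0, 0]]

```text
t: 3.3
position: [0.475, -0.2233, 0.302]
tcp_rot: [0.993, 0.116, -0.001, -0.0]
ft_force: [0.3, 0.1, 0.8]
finger_gap: 0.0849
gripper_force: 0.0
```

Run:
```python
from h import *
p=r.get_image('top');s=r.get_image('side')
a=cv2.resize(p['color'][200:320,240:370,::-1],None,fx=3,fy=3,interpolation=cv2.INTER_CUBIC)
b=cv2.resize(s['color'][140:300,240:400,::-1],None,fx=2.5,fy=2.5,interpolation=cv2.INTER_CUBIC)
o=np.zeros((420,800,3),'uint8'); o[:a.shape[0],:a.shape[1]]=a; o[:b.shape[0],400:800]=b
cv2.imwrite('pics/c2.png',o)
st=r.read_state();print(st['position'],st['tcp_rot'])
```

```text
[ 0.47604565 -0.2232548   0.30382885] [9.93155701e-01 1.16792970e-01 8.02599265e-04 7.15275262e-04]
```

View pics/c2.png

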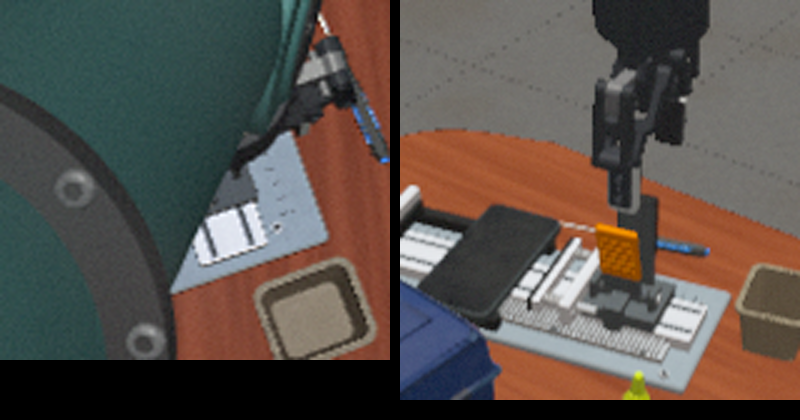

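Call:
play_rows:
  moves:
    - [[0.03, -0.08, 0.2], [0, 0, 0]]
    - [[0, 0, 0.2], [0, 0, 0]]
    - [[0, 0, 0.2], [0, 0, 0]]
    - [[0, 0, 0.2], [0, 0, 0]]
    - [[0, 0, 0.2], [0, 0, 0]]
    - [[0, 0, 0.2], [0, 0, 0]]
    - [[0, 0, 0.1], [0, 0, 0]]
    - [[0, 0, 0], [0, 0, 0]]

```text
t: 4.07
position: [0.4758, -0.2185, 0.2494]
tcp_rot: [0.993, 0.118, -0.001, -0.001]
ft_force: [0.8, -0.3, -0.2]
finger_gap: 0.0854
gripper_force: 0.0
```

Run:
```python
from h import *
s=r.get_image('side')
b=cv2.resize(s['color'][160:300,250:390,::-1],None,fx=4,fy=4,interpolation=cv2.INTER_CUBIC)
cv2.imwrite('pics/c3.png',b)
```

```text
(no output)
```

View pics/c3.png

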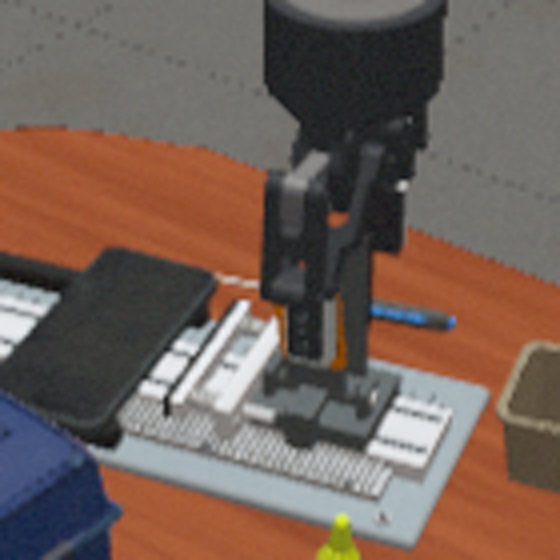

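Call:
play_rows:
  moves:
    - [[0, 0, 0], [0, 0, 0]]
    - [[0, 0, 0], [0, 0, 0]]
    - [[0, 0, 0], [0, 0, 0]]
    - [[0, 0, 0], [0, 0, 0]]
    - [[0, 0, 0], [0, 0, 0]]
    - [[0, 0, 0], [0, 0, 0]]
  grip: -0.05

```text
t: 4.62
position: [0.476, -0.217, 0.2515]
tcp_rot: [0.993, 0.118, -0.0, -0.001]
ft_force: [-1.7, 4.5, 6.1]
finger_gap: 0.0404
gripper_force: 8.7
```

Call:
play_rows:
  moves:
    - [[0, 0, 0], [0, 0, 0]]
    - [[0, 0, 0], [0, 0, 0]]
    - [[0, 0, 0], [0, 0, 0]]
    - [[0, 0, 0], [0, 0, 0]]
    - [[0, 0, 0], [0, 0, 0]]
    - [[0, 0, 0], [0, 0, 0]]
  grip: -0.5

```text
t: 5.12
position: [0.477, -0.2196, 0.2524]
tcp_rot: [0.993, 0.117, 0.001, 0.001]
ft_force: [-0.1, -0.9, 8.7]
finger_gap: 0.0326
gripper_force: 62.0
```

Call:
play_rows:
  moves:
    - [[0, 0, -0.03], [0, 0, 0]]
    - [[0, 0, -0.03], [0, 0, 0]]
    - [[0.025, 0, 0], [0, 0, 0]]
    - [[0.025, 0, 0], [0, 0, 0]]
    - [[0.025, 0, 0], [0, 0, 0]]
    - [[0.025, 0, 0], [0, 0, 0]]
    - [[0.025, 0, 0], [0, 0, 0]]
    - [[0.025, 0, 0], [0, 0, 0]]

```text
t: 5.78
position: [0.4808, -0.2189, 0.2525]
tcp_rot: [0.993, 0.117, -0.001, 0.001]
ft_force: [-0.4, -6.2, -6.0]
finger_gap: 0.0329
gripper_force: 62.0
```

Call:
play_rows:
  moves:
    - [[0.03, 0.01, 0.01], [0, 0, 0]]
    - [[0.03, 0.01, 0.01], [0, 0, 0]]
    - [[0.03, 0, 0], [0, 0, 0]]
    - [[0.03, 0, 0], [0, 0, 0]]
    - [[0.03, 0, 0], [0, 0, 0]]
    - [[0.03, 0, 0], [0, 0, 0]]
    - [[0.03, 0, 0], [0, 0, 0]]
    - [[0.03, 0, 0], [0, 0, 0]]

```text
t: 6.45
position: [0.4917, -0.2163, 0.2525]
tcp_rot: [0.993, 0.117, 0.0, 0.0]
ft_force: [-1.3, -4.7, 1.2]
finger_gap: 0.0325
gripper_force: 62.3
```

Call:
play_rows:
  moves:
    - [[0.03, 0.01, 0], [0, 0, 0]]
    - [[0.03, 0.01, 0], [0, 0, 0]]
    - [[0.03, 0, 0], [0, 0, 0]]
    - [[0.03, 0, 0], [0, 0, 0]]
    - [[0.03, 0, 0], [0, 0, 0]]
    - [[0.03, 0, 0], [0, 0, 0]]
    - [[0.03, 0, 0], [0, 0, 0]]
    - [[0.03, 0, 0], [0, 0, 0]]

```text
t: 7.12
position: [0.5011, -0.2143, 0.2525]
tcp_rot: [0.993, 0.118, -0.0, 0.0]
ft_force: [-2.8, -3.6, 5.0]
finger_gap: 0.0329
gripper_force: 61.8
```

Call:
play_rows:
  moves:
    - [[0.03, 0, 0], [0, 0, 0]]
    - [[0.03, 0, 0], [0, 0, 0]]
    - [[0.03, 0, 0], [0, 0, 0]]
    - [[0.03, 0, 0], [0, 0, 0]]
    - [[0.03, 0, 0], [0, 0, 0]]
    - [[0.03, 0, 0], [0, 0, 0]]
    - [[0.03, 0, 0], [0, 0, 0]]
    - [[0.03, 0, 0], [0, 0, 0]]

```text
t: 7.78
position: [0.5103, -0.212, 0.2525]
tcp_rot: [0.993, 0.118, -0.0, -0.0]
ft_force: [-2.8, -3.6, 4.5]
finger_gap: 0.0327
gripper_force: 61.8
```

Call:
play_rows:
  moves:
    - [[0.03, 0, 0], [0, 0, 0]]
    - [[0.03, 0, 0], [0, 0, 0]]
    - [[0.03, 0, 0], [0, 0, 0]]
    - [[0.03, 0, 0], [0, 0, 0]]
    - [[0.03, 0, 0], [0, 0, 0]]
    - [[0.03, 0, 0], [0, 0, 0]]
    - [[0.03, 0, 0], [0, 0, 0]]
    - [[0.03, 0, 0], [0, 0, 0]]

```text
t: 8.45
position: [0.5196, -0.2098, 0.2525]
tcp_rot: [0.993, 0.118, -0.0, -0.0]
ft_force: [-3.0, -3.4, 4.4]
finger_gap: 0.0326
gripper_force: 61.8
```

Call:
play_rows:
  moves:
    - [[0.03, 0, 0], [0, 0, 0]]
    - [[0.03, 0, 0], [0, 0, 0]]
    - [[0.03, 0, 0], [0, 0, 0]]
    - [[0.03, 0, 0], [0, 0, 0]]
    - [[0.03, 0, 0], [0, 0, 0]]
    - [[0.03, 0, 0], [0, 0, 0]]
    - [[0.03, 0, 0], [0, 0, 0]]
    - [[0.03, 0, 0], [0, 0, 0]]

```text
t: 9.12
position: [0.529, -0.2076, 0.2525]
tcp_rot: [0.993, 0.118, -0.0, -0.0]
ft_force: [-2.9, -2.5, 6.3]
finger_gap: 0.0325
gripper_force: 61.8
```

Call:
play_rows:
  moves:
    - [[0.03, 0, 0], [0, 0, 0]]
    - [[0.03, 0, 0], [0, 0, 0]]
    - [[0.03, 0, 0], [0, 0, 0]]
    - [[0.03, 0, 0], [0, 0, 0]]
    - [[0.02, 0, 0], [0, 0, 0]]
    - [[0.02, 0, 0], [0, 0, 0]]
    - [[0.02, 0, 0], [0, 0, 0]]
    - [[0.02, 0, 0], [0, 0, 0]]

```text
t: 9.78
position: [0.537, -0.2056, 0.2525]
tcp_rot: [0.993, 0.118, 0.0, 0.0]
ft_force: [-1.6, -1.8, 6.1]
finger_gap: 0.0328
gripper_force: 61.9
```

Run:
```python
from h import *
s=r.get_image('side');p=r.get_image('top')
b=cv2.resize(s['color'][190:300,200:350,::-1],None,fx=3,fy=3,interpolation=cv2.INTER_CUBIC)
a=cv2.resize(p['color'][110:220,225:340,::-1],None,fx=3,fy=3,interpolation=cv2.INTER_CUBIC)
o=np.zeros((330,800,3),'uint8'); o[:,:450]=b; o[:,455:800]=a
cv2.imwrite('pics/c4.png',o)
```

```text
(no output)
```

View pics/c4.png

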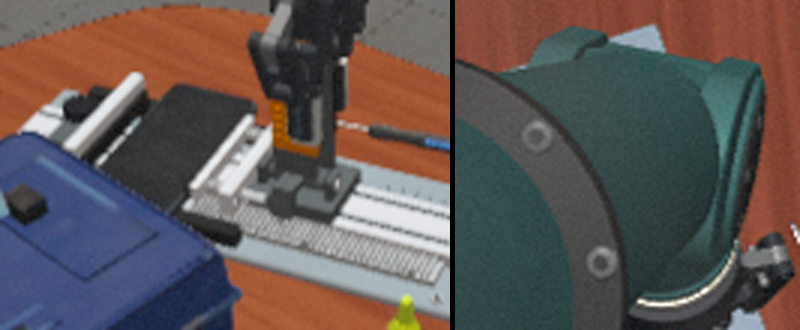

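Call:
play_rows:
  moves:
    - [[0.015, 0, 0], [0, 0, 0]]
    - [[0.015, 0, 0], [0, 0, 0]]
    - [[0.015, 0, 0], [0, 0, 0]]
    - [[0.015, 0, 0], [0, 0, 0]]
    - [[0.015, 0, 0], [0, 0, 0]]
    - [[0.015, 0, 0], [0, 0, 0]]
    - [[0.015, 0, 0], [0, 0, 0]]
    - [[0.015, 0, 0], [0, 0, 0]]

```text
t: 10.55
position: [0.5416, -0.2045, 0.2525]
tcp_rot: [0.993, 0.118, 0.0, 0.0]
ft_force: [-1.6, -2.1, 6.1]
finger_gap: 0.0327
gripper_force: 61.8
```

Call:
play_rows:
  moves:
    - [[0.015, 0, 0], [0, 0, 0]]
    - [[0.015, 0, 0], [0, 0, 0]]
    - [[0.015, 0, 0], [0, 0, 0]]
    - [[0.015, 0, 0], [0, 0, 0]]
    - [[0.015, 0, 0], [0, 0, 0]]
    - [[0.015, 0, 0], [0, 0, 0]]
    - [[0.015, 0, 0], [0, 0, 0]]
    - [[0.015, 0, 0], [0, 0, 0]]

```text
t: 11.22
position: [0.5452, -0.2038, 0.2525]
tcp_rot: [0.993, 0.117, -0.001, -0.0]
ft_force: [-5.3, -2.5, 8.3]
finger_gap: 0.0328
gripper_force: 61.8
```

Call:
play_rows:
  moves:
    - [[0.015, 0, 0], [0, 0, 0]]
    - [[0.015, 0, 0], [0, 0, 0]]
    - [[0.015, 0, 0], [0, 0, 0]]
    - [[0.015, 0, 0], [0, 0, 0]]
    - [[0.015, 0, 0], [0, 0, 0]]
    - [[0.015, 0, 0], [0, 0, 0]]

```text
t: 11.72
position: [0.5478, -0.2032, 0.2525]
tcp_rot: [0.993, 0.117, -0.002, -0.0]
ft_force: [-7.9, -3.8, 10.4]
finger_gap: 0.0328
gripper_force: 61.8
```

Call:
play_rows:
  moves:
    - [[0.015, 0, 0], [0, 0, 0]]
    - [[0.015, 0, 0], [0, 0, 0]]
    - [[0.015, 0, 0], [0, 0, 0]]
    - [[0, 0, 0], [0, 0, 0]]
    - [[0, 0, 0], [0, 0, 0]]

```text
t: 12.13
position: [0.5491, -0.2029, 0.2525]
tcp_rot: [0.993, 0.117, -0.003, -0.0]
ft_force: [-8.1, -2.8, 10.5]
finger_gap: 0.0325
gripper_force: 61.8
```

Run:
```python
from h import *
s=r.get_image('side')
b=cv2.resize(s['color'][190:290,210:340,::-1],None,fx=6,fy=6,interpolation=cv2.INTER_CUBIC)
cv2.imwrite('pics/c5.png',b)
st=r.read_state();print(st['position'],st['ft_force'])
```

```text
[ 0.54912342 -0.20295301  0.25250403] [-8.14386861 -2.77542831 11.08157577]
```

View pics/c5.png

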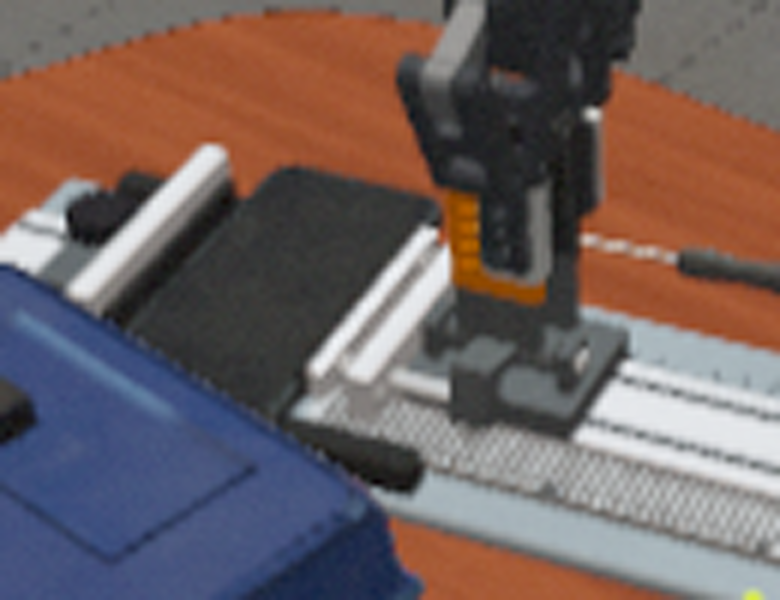

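Call:
play_rows:
  moves:
    - [[0, 0, -0.02], [0, 0, 0]]
    - [[0, 0, -0.02], [0, 0, 0]]
    - [[0, 0, 0], [0, 0, 0]]

```text
t: 12.43
position: [0.5488, -0.203, 0.2526]
tcp_rot: [0.993, 0.117, -0.003, -0.0]
ft_force: [-6.8, -4.4, 0.4]
finger_gap: 0.0327
gripper_force: 61.2
```

Call:
play_rows:
  moves:
    - [[0, 0, 0], [0, 0, 0]]
    - [[0, 0, 0], [0, 0, 0]]
    - [[0, 0, 0], [0, 0, 0]]
    - [[0, 0, 0], [0, 0, 0]]
    - [[0, 0, 0], [0, 0, 0]]
    - [[0, 0, 0], [0, 0, 0]]
    - [[0, 0, 0], [0, 0, 0]]
    - [[0, 0, 0], [0, 0, 0]]
  grip: 1

```text
t: 13.1
position: [0.5516, -0.2023, 0.2541]
tcp_rot: [0.993, 0.118, 0.0, 0.0]
ft_force: [0.9, 0.5, -0.6]
finger_gap: 0.0855
gripper_force: 0.0
```

Call:
play_rows:
  moves:
    - [[0, 0, -0.3], [0, 0, 0]]
    - [[0, 0, -0.5], [0, 0, 0]]
    - [[0, 0, -0.8], [0, 0, 0]]
    - [[0, 0, -0.8], [0, 0, 0]]
    - [[0, 0, -0.8], [0, 0, 0]]
    - [[0, 0, -0.6], [0, 0, 0]]
    - [[-0.5, 0.7, 0], [0, 0, 0]]
    - [[-0.5, 0.7, 0], [0, 0, 0]]

```text
t: 13.77
position: [0.5271, -0.2644, 0.4095]
tcp_rot: [0.993, 0.121, 0.003, 0.001]
ft_force: [-0.1, -1.1, -0.7]
finger_gap: 0.0853
gripper_force: 0.0
```

Call:
play_rows:
  moves:
    - [[-0.5, 0.7, 0], [0, 0, 0]]
    - [[-0.5, 0.7, 0], [0, 0, 0]]
    - [[-0.5, 0.7, 0], [0, 0, 0]]
    - [[-0.5, 0.7, 0], [0, 0, 0]]
    - [[-0.5, 0.7, 0], [0, 0, 0]]
    - [[-0.5, 0.7, 0], [0, 0, 0]]
    - [[-0.5, 0.7, 0], [0, 0, 0]]
    - [[0, 0, 0], [0, 0, 0]]

```text
t: 14.43
position: [0.4294, -0.4972, 0.4074]
tcp_rot: [0.994, 0.112, -0.001, 0.004]
ft_force: [-2.0, -1.4, -0.8]
finger_gap: 0.0855
gripper_force: 0.0
```

Run:
```python
from h import *
np.set_printoptions(precision=1,suppress=True)
p=r.get_image('top');s=r.get_image('side')
a=cv2.resize(p['color'][110:290,225:360,::-1],None,fx=3,fy=3,interpolation=cv2.INTER_CUBIC)
b=cv2.resize(s['color'][190:290,210:340,::-1],None,fx=3,fy=3,interpolation=cv2.INTER_CUBIC)
o=np.zeros((540,800,3),'uint8'); o[:a.shape[0],:a.shape[1]]=a; o[:b.shape[0],408:408+b.shape[1]]=b
cv2.imwrite('pics/c6.png',o)
```

```text
(no output)
```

View pics/c6.png

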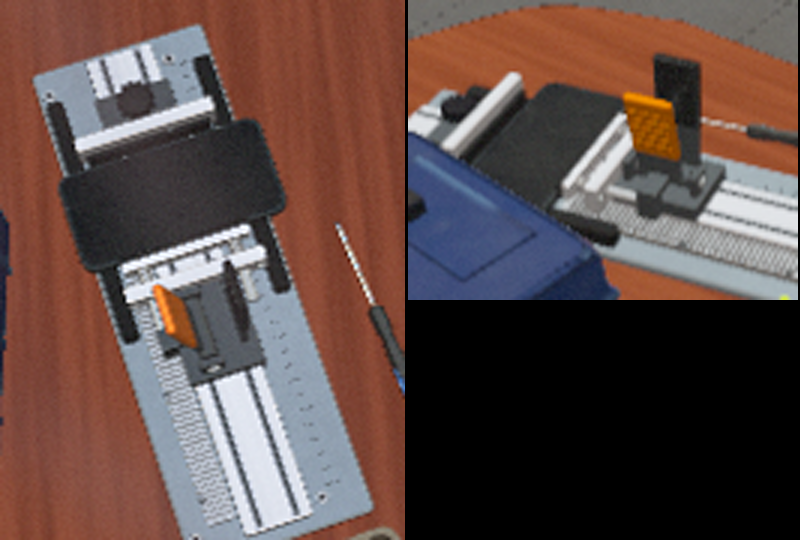

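Run:
```python
from h import *
np.set_printoptions(precision=1,suppress=True)
p=r.get_image('top'); o=np.array([.555,-.1989]); th=.2303
R=np.array([[np.cos(th),-np.sin(th)],[np.sin(th),np.cos(th)]])
# rectified top-down strips at lever-top / shoe height, before and after; x-shift by phase/template match
after=p['color']; before=cv2.imread('pics/top0.png')[:,:,::-1]
def rect(im,z,x0,x1,y0,y1,s=.0005):
    xs=np.arange(x0,x1,s); ys=np.arange(y0,y1,s); X,Y=np.meshgrid(xs,ys)
    W=np.c_[np.c_[X.ravel(),Y.ravel()]@R.T+o,np.full(X.size,z)]
    q=proj(p,W).astype('float32').reshape(X.shape+(2,)); return cv2.remap(im,q[...,0],q[...,1],cv2.INTER_CUBIC)
for n,z,x0,x1,y0,y1 in[('lever',.105,-.105,-.05,.005,.045),('shoe',.034,-.115,-.075,-.03,.03)]:
    t=rect(before,z,x0,x1,y0,y1); a=rect(after,z,x0+.055,x1+.09,y0,y1)
    m=cv2.matchTemplate(a,t,cv2.TM_CCOEFF_NORMED); k=np.unravel_index(m.argmax(),m.shape); print(n,m.max(),'shift mm',55+k[1]*.5)
# pad front-edge shift
t=rect(before,.043,-.03,-.008,-.038,.038); a=rect(after,.043,-.03+.05,-.008+.09,-.038,.038)
m=cv2.matchTemplate(a,t,cv2.TM_CCOEFF_NORMED); k=np.unravel_index(m.argmax(),m.shape); print('pad',m.max(),50+k[1]*.5)
```

```text
lever 0.91376776 shift mm 67.5
shoe 0.96189326 shift mm 71.5
pad 0.9012671 66.5
```

```bash
python3 -c "
from workcell import r
print(r.close_job())"
```

```text
the job is handed in; nothing more can be done
None
```

The phone is clamped square against the far jaw and the job is handed in: the pad was pressed to about 8.4 N before letting go, the lever sprang back out with its pawl apparently in a notch, and the jaw slipped back about 2.4 mm, leaving roughly 5–6 N on the phone (estimated from wrist force and camera images), and I kept the arm clear of the glue bottle, driver and bin.

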